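Shut the steriliser's stop valve with an adjustable wrench

ROBOT

A 6-joint arm with a two-finger parallel gripper is mounted at the origin on the work surface. World frame = base frame: x ahead of the robot, y to its left, z up, the work surface at z = 0. Lengths are in m, angles in rad, forces in N, time in s.
With the tool pointing down it reaches from about 0.375 to 0.9 m from the base axis. Payload 3.1 kg.
Tool frame: the origin (TCP) lies midway between the tips of the shut fingers; the grasp point (between the pads) lies 19 mm behind it; x points along the fingers, z is the direction in which the jaws open and shut, and the axes are right-handed (so a half turn about x gives the same grasp; the last joint's range is limited). The gripper opens to 85 mm and grips with 20 to 120 N. Pads are 22 mm wide; open, the fingers measure 114 mm over their backs; the gripper's body (76 mm by 85 mm) begins 54 mm behind the grasp point. The pads swing forward as they close: fully open they stand 13 mm farther back than shut.
Start: joints at [-1.431, 0.527, 1.433, -0, 1.181, -0.178], TCP at [0.195, -0.594, 0.231] pointing down, gripper open.
Joint ranges: [-3.08, 3.08], [-0.75, 2.2], [0.22, 2.44], [-1.43, 4.57], [0, 2.65], [-2.85, 2.85]. Speed limits (rad/s): [2.79, 2.79, 3.14, 3.14, 3.14, 3.14].

INTERFACE

Orientations are given as a unit quaternion [x, y, z, w].
In Python, from station import status, snapshot, camera_params, ticket gives the robot as it stands.
- The arm moves only by the tool arm_command, never from a script. Its argument "series" is a list that holds one entry, the list of rows, each a list of 4 numbers: the shift along the tool's x, y, z in mm, then the turn about the tool's x in rad. A call has 1 to 10 rows; each row shifts and turns the commanded pose from where the row before left it, along the tool's axes as they then stand; what a row does not reach is not made up. A row lasts 1/10 s, in which the tool goes at most 50 mm and 8.59 degrees, less where a joint would pass 70% of its speed; a pose out of reach is approached as far as the arm can. A call is refused whole if a number of a shift passes 50 or a number of a turn 0.15, either way. A call with a gripper value outside its range is refused whole. "jaw" is the opening in per cent of the stroke, from 0 (shut) to 100 (fully open), set as the call begins (left out, the last holds). The fingers move at their own pace and stop on an object; "force" is the grip in N (left out, the last holds). Time passes only in rows, so rows that do not move let the fingers close. It gives the time, the measured TCP pose, the force and the opening at its end, in the units of the state.
- status.sense(): the state, without advancing time (a new reading comes with each control period).
- snapshot(name): name is "side" or "top" or "wrist"; returns the picture (480x640x3 uint8, red, green, blue); there is no depth.
- camera_params(name): a dict with "fovy" (degrees; the focal length in pixels is half the picture's height over the tangent of half this angle, whatever the lens; pixels are square), "cx", "cy" (the principal point, pixels), "extrinsics" (4x4, takes a point from camera to world coordinates); the wrist camera has in their place "mount" (4x4, takes a point from camera to tool coordinates, whose origin is the TCP and whose axes are the tool frame's). Camera axes: x right, y down, z forward; pixel columns grow to the right and rows downward; lengths in m; the calibration is good to about 2 mm. A picture is of the moment at which its call begins: read the wrist's pose just before it. camera_params takes no time and is no camera call.
- ticket.sign_off(): hands the job in, once; it reports no verdict.
The state is a dict: "t": time; "q": joint angles; "qd": joint speeds; "tau": joint torques, N m; "tcp_pos": TCP position; "tool_rot": TCP orientation; "force": force on the tool from outside, world axes, zero at the start; "ft_torque": the same for the moment, N m; "finger_gap": opening from 0.0 (shut) to 1.0 (fully open).
Only numpy, scipy, OpenCV 4.12 (cv2) and the standard library are available. Lean on these libraries where they do the work, as an engineer would, in place of code of your own. Each camera call takes 0.05 s, during which the arm holds its last target. There are 200 camera calls.

TASK

Shut the stop valve in the service plate with the adjustable wrench: lay the wrench flat on the plate with the brass nut well inside its open jaws, let go of it, then roll its worm (do not push the jaw itself) until the jaw is snug on the still unturned nut. Then take the wrench by its handle again and turn the nut clockwise, seen from above, to its stop, gently enough that the jaw stays snug. Leave the wrench lying on the nut like that, hands off, and leave the bottles, bowl and tin standing where they are.

Things in the scene. Friction and masses are not known exactly. Their poses are not given: they have to be found in the camera images.
- wrench: adjustable wrench, 227 mm long, 0.46 kg, dark steel head 15 mm thick, blue handle; lies flat. Origin on its underside where the centre of a snugly gripped nut lies. x runs to the open jaw end (handle at -x), y to the fixed jaw, whose inner face is at y = +13.5 mm, z up. Both jaws reach from the throat at x = -19 to x = +15 mm; head y = -40 to +32 mm. Centre of mass near x = -75 mm.
- handle (a point): point on top of the wrench's handle, at x = -145, y = 0, z = 16 mm of the wrench, axes as the wrench. The handle is a straight blue bar, 22 mm wide (y) and 16 mm thick, from x = -77 to -212 mm of the wrench. Hold it here to turn the nut.
- worm_top (a point): top of the worm (x = -42, y = 0, z = 21.5 mm of the wrench; axes as the wrench): a brass and dark ribbed roller, 10 mm radius, 24 mm long along y, in the head's window, 6.5 mm proud of it. Press closed fingertips on it with 6 to 12 N and drag along x: towards the jaws (+x) closes, towards the handle opens. A stroke of 25 mm gives about 2 mm; lift, go back, repeat. It needs 0.04 N m and stays put.
- worm (a joint): turn of the worm (rad, 0 to 11.6), growing as the jaw closes; one turn (6.28 rad) moves the jaw by 7 mm. Past snug it just stops: the fingers then slip on it.
- jaw (a joint): travel of the moving jaw (m, 0 to 0.013): the opening between the jaws is 37 mm minus this, so 0.010 is snug on the 27 mm nut. Starts at 0.001 to 0.004. Worm and jaw hold against about 30 N of spreading force; more pushes the jaw open.
- jaw_block: the steel moving jaw on the wrench's -y side, 43 x 16 x 14 mm; its inner face is at y = -23.5 mm of its own frame, which is the wrench's frame shifted along y by the jaw joint. To be moved by the worm only, not pushed by the fingers.
- valve_plate: fixed aluminium service plate, 215 x 190 mm, 8 mm thick, lying on the table, reaching from x = -150 to +65 mm and y = -95 to +95 mm of its origin, which is on the table under the nut's axis. A low copper pipe with brass block crosses it at x = +35 to +65 mm, up to 22 mm above the plate.
- nut (a point): centre of the nut's underside, on the plate's top (8 mm above the table). Brass hexagon nut, 27 mm across flats, 31 mm across corners, 14 mm high, turning about the vertical. The point turns with the nut; its y axis is normal to a pair of flats, so the wrench fits with its x axis along the point's x axis or at 60, 120, .. degrees to it.
- nut_mark (a point): red mark on top of the nut, 12.5 mm from its axis, turns with it. The nut stands on a dark round gland disc, 54 mm wide, flush with the plate.
- valve (a joint): turn of the nut (rad), growing clockwise seen from above; it starts between 0.2 and 0.45 and has a hard stop at 1.2 (shut). It turns stiffly, about 0.25 N m.
- steel_bowl: small steel bowl, 76 mm wide, 35 mm high, bystander; origin under its centre.
- vial: small amber vial with white cap, 30 mm wide, 50 mm high, bystander; origin under its centre.
- amber_bottle: amber bottle, 48 mm wide, 100 mm high, bystander; origin under its centre.
- glass_jar: glass jar with steel lid, 80 mm wide, 120 mm high, bystander; origin under its centre.
- gel_bottle: green gel bottle, 52 mm wide, 140 mm high, bystander; origin under its centre.
- ointment_tin: round white tin with blue lid, 44 mm wide, 28 mm high, bystander; origin under its centre.

How it is judged:
On the way, in this order (a step that is already met when the one before it is completed fails the run):
1. the wrench lies flat on the plate, released, its open jaws around the unturned nut (horizontal distance between wrench and nut below 0.012 m and distance between wrench and nut below 0.0125 m and angle between wrench's own z axis and vertical below 0.06 rad and contact force between the fingers and wrench below 0.3 N and value of joint jaw below 0.0075 m and distance of nut_mark from where it was at the start of the episode below 0.004 m), for 0.2 s.
2. the jaw is closed snugly on the still unturned nut (value of joint jaw above 0.009 m and horizontal distance between wrench and nut below 0.008 m and distance of nut_mark from where it was at the start of the episode below 0.004 m), for 0.2 s.
3. the nut is turned clockwise to its stop (value of joint valve above 1.1 rad), for 0.2 s.
At the end, for the whole second after the job is handed in: The nut is within 0.1 rad of its stop (valve joint above 1.1), the wrench lies flat on the plate (tilt under 0.06 rad) with its origin within 8 mm of the nut's axis, the jaw still snug (jaw joint above 0.0085, less than 1.5 mm of play), everything at rest and released (value of joint valve above 1.1 rad and value of joint jaw above 0.0085 m and horizontal distance between wrench and nut below 0.008 m and distance between wrench and nut below 0.009 m and angle between wrench's own z axis and vertical below 0.06 rad and linear speed of wrench below 0.02 m/s); the robot touches nothing.
It fails at once if the moving jaw is pushed with the fingers instead of by the worm (contact force between the fingers and jaw_block above 10 N).
It fails at once if a bystander is shifted by more than 20 mm (distance of any of steel_bowl, vial, amber_bottle, glass_jar, gel_bottle, ointment_tin from where it was at the start of the episode above 0.02 m).
It also fails if it takes over 72 s, if anything falls off the work surface, if the arm or the gripper's body presses on something with over 40 N, if the wrist force passes 120 N, or if a joint passes its speed limit or range.

## Working session

There is one attempt and no reset: what is moved stays moved. The work goes in short steps, Python scripts to look and compute and a tool call to move; the robot and the scene stay as the last step left them, time stands still between calls to the robot, and variables do not carry over. Pictures are saved under pics/ and viewed, about 8 in all and at most 12, crops included, and the job is handed in when it is done.

Besides the shell and the picture viewer there is one more tool, called after ">>>" as name([rows], argument=value, ...), one row to a line, values as JSON. arm_command: Moves the arm, as the interface text tells. Its arguments: {"type":"object","properties":{"series":{"type":"array"},"jaw":{"type":"number"},"force":{"type":"number"}},"required":["series"]}

```bash
mkdir -p pics; python3 - <<'E'
from station import status,snapshot,camera_params
import cv2,numpy as np
np.set_printoptions(precision=4,suppress=True)
s=status.sense();print({k:np.round(v,4) for k,v in s.items()})
for n in("top","side","wrist"):
    im=snapshot(n);cv2.imwrite(f"pics/{n}0.png",im[:,:,::-1]);np.save(f"pics/{n}0.npy",im);print(n,camera_params(n))
E
```

```text
{'t': np.float64(0.0), 'q': array([-1.4315,  0.5284,  1.4339, -0.    ,  1.1814, -0.1785]), 'qd': array([ 0.0008,  0.0009,  0.0003,  0.0006,  0.001 , -0.0009]), 'tau': array([ -0.0006, -44.2353, -17.8023,  -0.0004,   0.0084,  -0.    ]), 'tcp_pos': array([ 0.1952, -0.593 ,  0.2304]), 'tool_rot': array([ 0.4151,  0.5733, -0.4141,  0.5723]), 'force': array([-0.015 ,  0.0029, -0.0553]), 'ft_torque': array([-0.0085,  0.0366,  0.0476]), 'finger_gap': np.float64(1.0003)}
top {'fovy': 51.889470146840395, 'cx': 324.3919817867315, 'cy': 243.68628479331517, 'extrinsics': array([[ 0.029 , -0.9761,  0.2154,  0.3766],
       [-0.9996, -0.0282,  0.0067, -0.1035],
       [-0.0005, -0.2155, -0.9765,  1.0672],
       [ 0.    ,  0.    ,  0.    ,  1.    ]])}
side {'fovy': 50.073721507613726, 'cx': 319.5285388004971, 'cy': 240.20111640128312, 'extrinsics': array([[-0.901 , -0.2872,  0.3252,  0.3163],
       [-0.4338,  0.6061, -0.6666,  0.5017],
       [-0.0056, -0.7417, -0.6707,  0.6514],
       [ 0.    ,  0.    ,  0.    ,  1.    ]])}
wrist {'fovy': 70.41019250087736, 'cx': 316.0495936689243, 'cy': 245.9177731701919, 'mount': array([[-0.0017, -0.2989,  0.9543, -0.1424],
       [ 0.0001, -0.9543, -0.2989,  0.0767],
       [ 1.    , -0.0004,  0.0017, -0.0001],
       [ 0.    ,  0.    ,  0.    ,  1.    ]])}
```

View pics/top0.png

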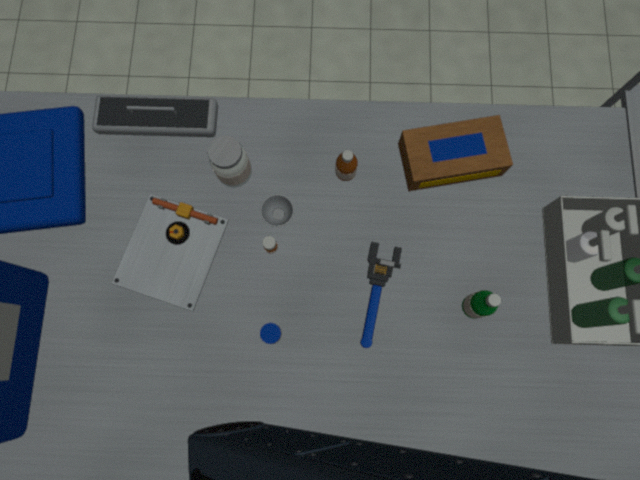

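```bash
cat > h.py <<'E'
import numpy as np,cv2
from station import status,snapshot,camera_params
from scipy.spatial.transform import Rotation as R
np.set_printoptions(precision=4,suppress=True)
def cam(n,s=None):
    p=camera_params(n); f=240/np.tan(np.radians(p["fovy"]/2)); K=np.array([[f,0,p["cx"]],[0,f,p["cy"]],[0,0,1]])
    if n=="wrist":
        s=s or status.sense(); T=np.eye(4);T[:3,:3]=R.from_quat(s["tool_rot"]).as_matrix();T[:3,3]=s["tcp_pos"];E=T@p["mount"]
    else: E=p["extrinsics"]
    return K,E
def w(n,uv,z,s=None):
    K,E=cam(n,s); uv=np.atleast_2d(uv).astype(float)
    d=(E[:3,:3]@np.linalg.inv(K)@np.c_[uv,np.ones(len(uv))].T).T
    return E[:3,3]+d*((z-E[2,3])/d[:,2])[:,None]
def px(n,P,s=None):
    K,E=cam(n,s); P=np.atleast_2d(P); c=(P-E[:3,3])@E[:3,:3]; q=c@K.T; return q[:,:2]/q[:,2:]
def frame(x,y,a,pts):
    c,s_=np.cos(a),np.sin(a); pts=np.atleast_2d(pts); return np.c_[x+c*pts[:,0]-s_*pts[:,1],y+s_*pts[:,0]+c*pts[:,1],pts[:,2]]
def shot(n,name,crop=None,sc=1):
    s=status.sense(); im=snapshot(n)[:,:,::-1]; cv2.imwrite(f"pics/{name}_raw.png",im)
    if crop: im=im[crop[1]:crop[3],crop[0]:crop[2]]
    cv2.imwrite(f"pics/{name}.png",cv2.resize(im,None,fx=sc,fy=sc,interpolation=cv2.INTER_CUBIC)); return s
def tool(s=None):
    s=s or status.sense(); M=R.from_quat(s["tool_rot"]).as_matrix(); return s["tcp_pos"],M
def delta(target,s=None):
    p,M=tool(s); return 1000*M.T@(np.array(target)-p)
E
python3 - <<'E'
from h import *
print(tool()[1])
pl=w("top",[(152,198),(227,222),(190,308),(115,281)],.008);print(pl); print(pl.mean(0))
print("nut",w("top",[(177.5,232)],.022))
wr=w("top",[(366,345),(376,287),(380,270)],.016);print(wr); d=wr[1]-wr[0];print(np.arctan2(d[1],d[0]))
im=cv2.imread("pics/top0.png")
a=cv2.resize(im[225:365,330:430],None,fx=4,fy=4,interpolation=3);b=cv2.resize(im[185:325,105:235],None,fx=3,fy=4*1.0,interpolation=3)
b=cv2.resize(im[185:325,105:235],None,fx=3,fy=3,interpolation=3);c=np.zeros((560,400+390,3),np.uint8);c[:a.shape[0],:400]=a;c[:b.shape[0],400:]=b
cv2.imwrite("pics/c1.png",c)
print("others",w("top",[(230,165),(277,212),(270,245),(270,334),(345,165),(480,308)],.02))
E
```

```text
[[-0.0003  0.9499  0.3125]
 [ 0.0017  0.3125 -0.9499]
 [-1.      0.0003 -0.0017]]
[[0.704  0.2938 0.008 ]
 [0.6533 0.1214 0.008 ]
 [0.4612 0.1869 0.008 ]
 [0.5145 0.3542 0.008 ]]
[0.5833 0.2391 0.008 ]
nut [[0.624  0.2248 0.022 ]]
[[ 0.3945 -0.1893  0.016 ]
 [ 0.5167 -0.2094  0.016 ]
 [ 0.5538 -0.2178  0.016 ]]
-0.16281616362822013
others [[ 0.7829  0.1216  0.02  ]
 [ 0.6761  0.0103  0.02  ]
 [ 0.6012  0.0218  0.02  ]
 [ 0.4111  0.0118  0.02  ]
 [ 0.7904 -0.1374  0.02  ]
 [ 0.478  -0.4289  0.02  ]]
```

View pics/c1.png

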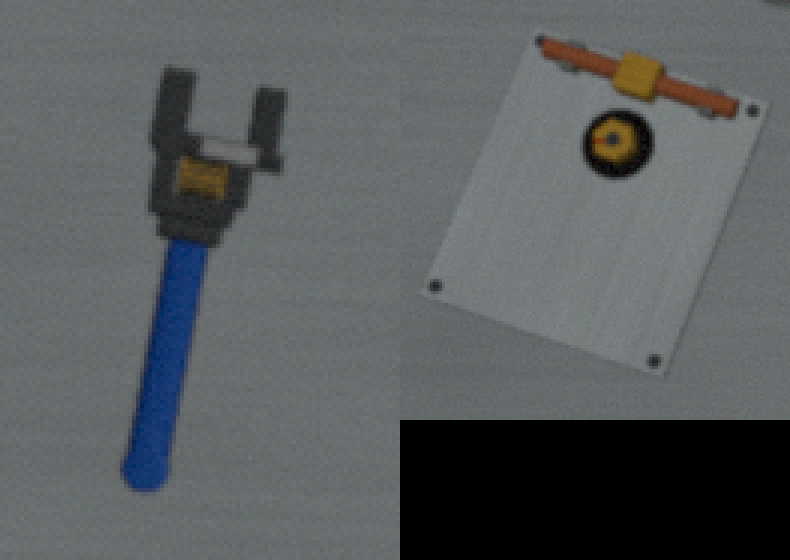

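```bash
cat >> h.py <<'E'
def plan(way,s=None,v=40,wv=.12):
    """way: list of (x,y,z,psi or None) TCP targets, tool down; psi=yaw of tool z. prints rounded rows"""
    p,M=tool(s); p=p.copy(); psi=np.arctan2(M[1,2],M[0,2]); rows=[]
    for t in way:
        g=np.array(t[:3]); gp=psi if t[3] is None else t[3]
        n=int(max(1,np.ceil(np.linalg.norm(g-p)*1000/v),np.ceil(abs(gp-psi)/wv))); p0,a0=p.copy(),psi
        for i in range(1,n+1):
            # M kept measured for tilt: columns rotate about vertical
            d=(p0+(g-p0)*i/n-p)*1000; c,s_=np.cos(psi),np.sin(psi)
            r=[round(-d[2],1),round(-s_*d[0]+c*d[1],1),round(c*d[0]+s_*d[1],1)]
            t_=round(-((a0+(gp-a0)*i/n)-psi),3)
            p=p+np.array([-s_*r[1]+c*r[2],c*r[1]+s_*r[2],-r[0]])/1000; psi-=t_; rows.append(r+[t_])
    for i in range(0,len(rows),10): print(str(rows[i:i+10]).replace(" ",""))
    print("end",p,psi)
E
python3 - <<'E'
from h import *
plan([(.45,-.30,.22,0.2),(.48,-.20,.2,1.41)],v=45,wv=.14)
E
```

```text
[[np.float64(1.0),np.float64(30.3),np.float64(-18.1),np.float64(-0.132)],[np.float64(0.9),np.float64(32.5),np.float64(-13.9),np.float64(-0.132)],[np.float64(1.0),np.float64(34.0),np.float64(-9.5),np.float64(-0.132)],[np.float64(0.9),np.float64(34.9),np.float64(-5.0),np.float64(-0.132)],[np.float64(1.0),np.float64(35.3),np.float64(-0.4),np.float64(-0.132)],[np.float64(0.9),np.float64(35.1),np.float64(4.4),np.float64(-0.133)],[np.float64(1.0),np.float64(34.1),np.float64(8.9),np.float64(-0.132)],[np.float64(1.0),np.float64(32.7),np.float64(13.3),np.float64(-0.132)],[np.float64(0.9),np.float64(30.7),np.float64(17.6),np.float64(-0.132)],[np.float64(1.0),np.float64(28.1),np.float64(21.4),np.float64(-0.132)]]
[[np.float64(0.9),np.float64(25.0),np.float64(24.9),np.float64(-0.132)],[np.float64(2.2),np.float64(10.2),np.float64(5.5),np.float64(-0.134)],[np.float64(2.3),np.float64(9.4),np.float64(6.8),np.float64(-0.135)],[np.float64(2.2),np.float64(8.4),np.float64(8.0),np.float64(-0.134)],[np.float64(2.2),np.float64(7.3),np.float64(9.0),np.float64(-0.135)],[np.float64(2.2),np.float64(6.0),np.float64(10.0),np.float64(-0.134)],[np.float64(2.3),np.float64(4.6),np.float64(10.6),np.float64(-0.135)],[np.float64(2.2),np.float64(3.1),np.float64(11.2),np.float64(-0.134)],[np.float64(2.2),np.float64(1.6),np.float64(11.5),np.float64(-0.135)],[np.float64(2.2),np.float64(0.1),np.float64(11.6),np.float64(-0.134)]]
end [ 0.48   -0.1999  0.2   ] 1.409986605578406
```

>>> arm_command([
  [[1,30,-18,-0.13],[1,32,-14,-0.13],[1,34,-9,-0.13],[1,35,-5,-0.13],[1,35,0,-0.13],[1,35,4,-0.13],[1,34,9,-0.13],[1,33,13,-0.13],[1,31,18,-0.13],[1,28,21,-0.13]],
], jaw=60)

```text
t: 1.15
tcp_pos: [0.4294, -0.3286, 0.2211]
tool_rot: [-0.018, 0.707, 0.019, 0.707]
force: [0.3, -0.4, 0.4]
finger_gap: 0.603
```

>>> arm_command([
  [[1,25,25,-0.13],[2,10,5,-0.13],[2,9,7,-0.13],[2,8,8,-0.13],[2,7,9,-0.13],[2,6,10,-0.13],[2,5,11,-0.13],[2,3,11,-0.13],[2,2,12,-0.14],[2,0,12,-0.14]],
])

```text
t: 2.15
tcp_pos: [0.4865, -0.2043, 0.202]
tool_rot: [-0.448, 0.547, 0.448, 0.547]
force: [-0.9, -0.3, -0.8]
finger_gap: 0.598
```

```bash
sed -i 's/r=\[round(-d\[2\],1),round(-s_\*d\[0\]+c\*d\[1\],1),round(c\*d\[0\]+s_\*d\[1\],1)\]/r=[round(float(x),1) for x in (-d[2],-s_*d[0]+c*d[1],c*d[0]+s_*d[1])]/; s/t_=round(-((a0/t_=round(float(-1)*((a0/; s/rows.append(r+\[t_\])/rows.append(r+[float(t_)])/' h.py; python3 - <<'E'
from h import *
s=shot("wrist","w1"); p,M=tool(s); print(s["t"],p,M[:,2],s["q"])
print(px("wrist",frame(.5538+.042,-.2178-.007,-.163,[(0,0,0),(-145,0,16)])/1))
import numpy as np
ps=np.arctan2(M[1,2],M[0,2])
plan([(.60,.22,.16,1.25)])
E
```

```text
2.15 [ 0.4865 -0.2043  0.202 ] [0.1968 0.9804 0.0003] [-0.6095  0.437   1.7069  0.      0.9984 -1.9823]
[[ 315.184   313.6787]
 [ 342.0736 1031.4154]]
[[3.8,-2.7,39.7,0.012],[3.8,-2.3,39.7,0.011],[3.8,-1.8,39.7,0.012],[3.8,-1.3,39.8,0.011],[3.7,-0.9,39.7,0.012],[3.8,-0.5,39.8,0.011],[3.8,0.0,39.8,0.012],[3.8,0.5,39.7,0.011],[3.8,1.0,39.8,0.012],[3.8,1.4,39.7,0.012]]
[[3.8,1.8,39.7,0.011]]
end [0.6    0.2199 0.16  ] 1.2501375466483193
```

View pics/w1.png

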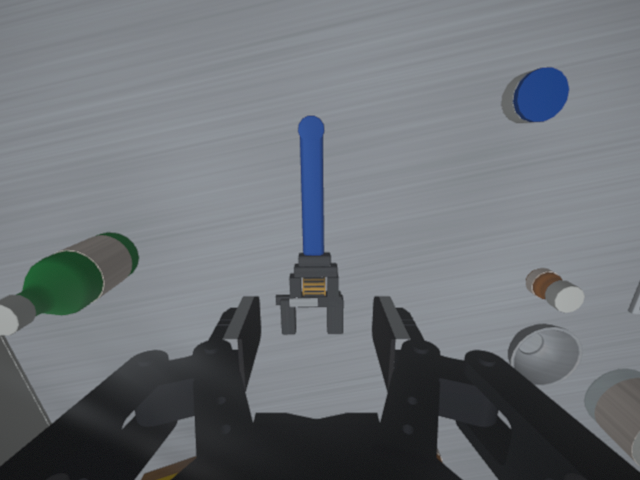

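```bash
python3 - <<'E'
from h import *
P=w("wrist",[(312,145),(313.5,250)],.016);d=P[1]-P[0];a=np.arctan2(d[1],d[0]);print(P,a)
for uv,x,z in [((311,116),-212,.008),((313.3,255),-77,.014),((314,286),-42,.0215),((335,333),15,.015),((288,333),15,.015)]:
    q=w("wrist",uv,z)[0]; print(q, "origin est",q[:2]-x/1000*np.array([np.cos(a),np.sin(a)]))
E
```

```text
[[ 0.4158 -0.1924  0.016 ]
 [ 0.5162 -0.2108  0.016 ]] -0.18215109386365835
[ 0.3905 -0.1883  0.008 ] origin est [ 0.599  -0.2267]
[ 0.5221 -0.2122  0.014 ] origin est [ 0.5978 -0.2262]
[ 0.5529 -0.2175  0.0215] origin est [ 0.5942 -0.2252]
[ 0.6153 -0.2064  0.015 ] origin est [ 0.6005 -0.2037]
[ 0.6053 -0.2571  0.015 ] origin est [ 0.5906 -0.2544]
```

>>> arm_command([
  [[4,-3,40,0.01],[4,-2,40,0.01],[4,-2,40,0.01],[4,-1,40,0.01],[4,-1,40,0.01],[4,0,40,0.01],[4,0,40,0.01],[4,0,40,0.01],[4,1,40,0.01],[4,1,40,0.01]],
])

```text
t: 3.2
tcp_pos: [0.5922, 0.1825, 0.162]
tool_rot: [-0.418, 0.571, 0.418, 0.57]
force: [0.6, -0.3, -0.2]
finger_gap: 0.598
```

>>> arm_command([
  [[2,2,32,0.01],[0,0,0,0],[0,0,0,0]],
])

```text
t: 3.5
tcp_pos: [0.5992, 0.2125, 0.1598]
tool_rot: [-0.416, 0.572, 0.416, 0.571]
force: [0.1, 0.3, -0.1]
finger_gap: 0.597
```

```bash
python3 - <<'E'
from h import *
s=shot("wrist","w2",(190,120,450,340),3); p,M=tool(s); print(s["t"],p,np.arctan2(M[1,2],M[0,2]))
print(px("wrist",[(.624,.2255,.022)]))
E
```

```text
3.5 [0.5992 0.2125 0.1598] 1.2572994809808387
[[340.3728 254.2424]]
```

View pics/w2.png

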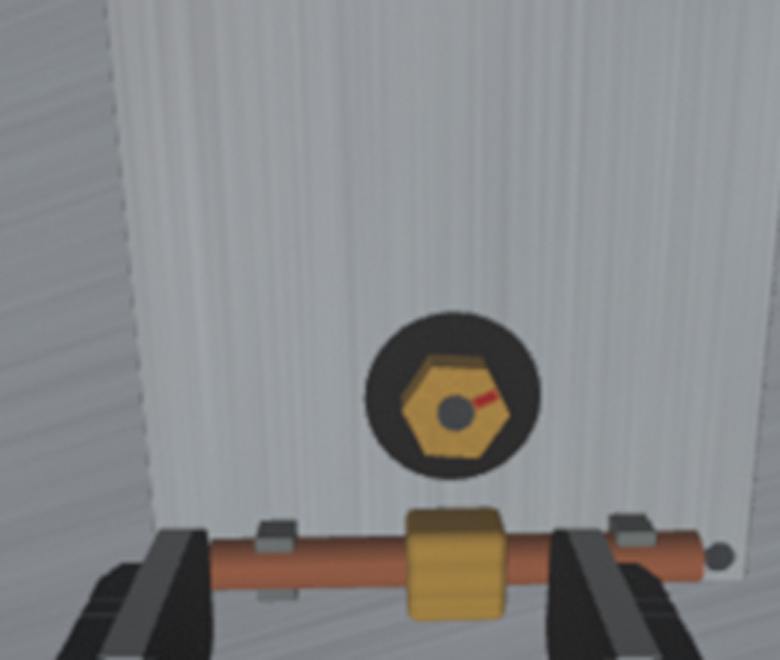

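```bash
python3 - <<'E'
from h import *
f=lambda L:[(190+u/3,120+v/3) for u,v in L]
C=w("wrist",f([(433,365),(488,367),(510,412),(480,459),(425,456),(402,410)]),.022); c=C.mean(0)
an=np.arctan2(*(C-c)[:,1::-1].T); print("center",c,w("wrist",f([(456,412)]),.022),"disc",w("wrist",f([(453,396)]),.008))
print("radii",np.linalg.norm(C-c,axis=1),"ang",np.degrees(an))
u=np.exp(6j*an).mean();cor=np.angle(u)/6;print("corner yaw mod60",np.degrees(cor),abs(u))
m=w("wrist",f([(486,399)]),.022)[0]-c;print("mark",np.degrees(np.arctan2(m[1],m[0])))
p=w("wrist",f([(155,520),(108,0)]),.008);d=p[0]-p[1];print("plate yaw",np.degrees(np.arctan2(d[1],d[0])))
plan([(.51,-.21,.12,np.pi/2-.182)]); 
E
```

```text
center [0.6272 0.2261 0.022 ] [[0.6272 0.226  0.022 ]] disc [[0.6269 0.2262 0.008 ]]
radii [0.0159 0.0162 0.0156 0.0164 0.0164 0.0158] ang [-171.8172  129.2369   71.9682    8.4827  -50.9494 -110.1082]
corner yaw mod60 9.46498370639829 0.9915543403434717
mark 97.01473731318194
plate yaw -17.01221962368694
[[3.6,-4.2,-39.0,-0.012],[3.7,-3.6,-39.0,-0.012],[3.6,-3.2,-39.0,-0.012],[3.6,-2.8,-39.1,-0.012],[3.7,-2.3,-39.1,-0.012],[3.6,-1.8,-39.1,-0.012],[3.6,-1.3,-39.2,-0.012],[3.7,-0.9,-39.2,-0.012],[3.6,-0.4,-39.1,-0.012],[3.6,0.1,-39.2,-0.013]]
[[3.7,0.6,-39.2,-0.012]]
end [ 0.51 -0.21  0.12] 1.3892005816749056
```

>>> arm_command([
  [[4,-4,-39,-0.01],[4,-4,-39,-0.01],[4,-3,-39,-0.01],[4,-3,-39,-0.01],[4,-2,-39,-0.01],[4,-2,-39,-0.01],[4,-1,-39,-0.01],[4,-1,-39,-0.02],[4,0,-39,-0.02],[4,0,-39,-0.02]],
])

```text
t: 4.55
tcp_pos: [0.5146, -0.1723, 0.1205]
tool_rot: [-0.451, 0.544, 0.451, 0.544]
force: [0.4, -0.0, -0.4]
finger_gap: 0.601
```

>>> arm_command([
  [[4,1,-39,-0.02],[0,0,0,0],[0,0,0,0]],
])

```text
t: 4.85
tcp_pos: [0.5069, -0.2093, 0.1164]
tool_rot: [-0.456, 0.54, 0.456, 0.54]
force: [0.4, 1.1, 0.6]
finger_gap: 0.601
```

```bash
python3 - <<'E'
from h import *
s=status.sense();print(s["t"],s["tcp_pos"],px("wrist",frame(.598,-.2262,-.182,np.array([(-90,0,16),(-77,11,14),(-77,-11,14),(-42,0,21.5)])/1000)))
# handle centre line by blue mask
im=snapshot("wrist").astype(int);m=(im[:,:,2]>90)&(im[:,:,2]>im[:,:,0]+50)
cv2.imwrite("pics/w3.png",im[:,:,::-1]);L=[]
for r in range(0,300,20):
    c=np.where(m[r,200:430])[0]
    if len(c)>15: L.append((200+(c.min()+c.max())/2,r)); print(r,L[-1][0],len(c))
P=w("wrist",L,.016,s); v=np.polyfit(P[:,0],P[:,1],1);print("yaw",np.arctan(v[0]),"y at .51",np.polyval(v,.51)); print(s["q"][5], P[-1])
plan([(.509,np.polyval(v,.509),.012,np.pi/2+np.arctan(v[0]))])
E
```

```text
4.85 [ 0.5069 -0.2093  0.1164] [[315.8973 249.2271]
 [330.0182 264.7466]
 [301.3391 264.3738]
 [315.0717 310.2317]]
80 314.5 30
100 314.5 32
120 314.0 31
140 314.0 31
160 313.5 30
180 313.5 30
200 313.0 29
220 313.0 29
240 312.5 28
260 312.5 28
yaw -0.18334207146480933 y at .51 -0.21256744629760665
-1.9974367424720847 [ 0.5175 -0.2139  0.016 ]
[[34.8,-0.8,-1.3,0.006],[34.8,-0.9,-1.3,0.005],[34.8,-0.8,-1.3,0.006]]
end [ 0.509  -0.2123  0.012 ] 1.3870773265035305[ WARN:0@1.066] global loadsave.cpp:1063 imwrite_ Unsupported depth image for selected encoder is fallbacked to CV_8U.
```

>>> arm_command([
  [[35,-1,-2,0.01],[35,-1,-2,0.01],[25,-1,0,0],[16,0,0,0],[0,0,0,0],[0,0,0,0]],
])

```text
t: 5.5
tcp_pos: [0.5106, -0.211, 0.0056]
tool_rot: [-0.452, 0.544, 0.453, 0.543]
force: [0.2, -0.4, -0.7]
finger_gap: 0.601
```

>>> arm_command([
  [[0,0,0,0],[0,0,0,0],[0,0,0,0],[0,0,0,0],[0,0,0,0],[0,0,0,0],[0,0,0,0]],
], jaw=0, force=60)

```text
t: 6.2
tcp_pos: [0.5113, -0.2124, 0.0069]
tool_rot: [-0.453, 0.543, 0.451, 0.544]
force: [-1.5, 1.8, 6.6]
finger_gap: 0.236
```

>>> arm_command([
  [[-5,0,0,0],[-10,0,0,0],[-20,0,0,0],[-30,0,0,0],[-30,0,0,0],[0,0,0,0],[0,0,0,0]],
])

```text
t: 6.9
tcp_pos: [0.5104, -0.212, 0.1007]
tool_rot: [-0.452, 0.544, 0.452, 0.544]
force: [0.1, -0.9, -4.8]
finger_gap: 0.234
```

```bash
python3 - <<'E'
from h import *
s=shot("wrist","w4"); p,M=tool(s); print(s["t"],p,M,s["finger_gap"])
E
```

```text
6.9 [ 0.5104 -0.212   0.1007] [[ 0.0006 -0.9831  0.1828]
 [-0.0004  0.1828  0.9831]
 [-1.     -0.0007 -0.0003]] 0.23392133894449296
```

View pics/w4.png

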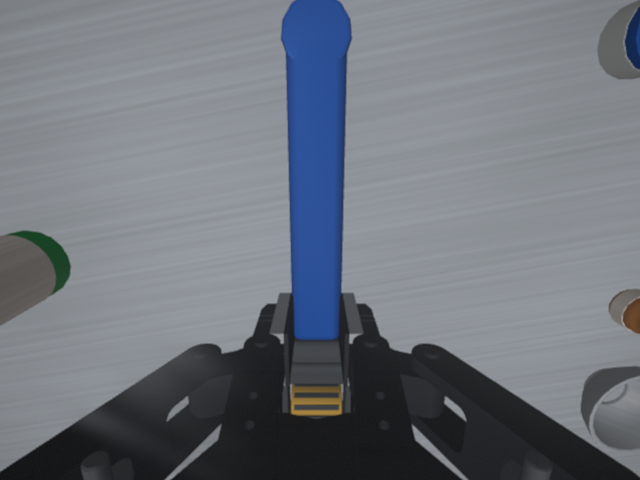

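```bash
python3 - <<'E'
from h import *
K,E=cam("wrist"); p,M=tool()
mount=camera_params("wrist")["mount"]
zu=.1007-.0069
for uv,x,z in [((316.5,340),-77,.016),((317,414),-32,.0195),((317,384),-52,.0195),((316,402),-42,.0215)]:
    q=w("wrist",uv,zu+z)[0]; l=M.T@(q-p)*1000; print(x,"tool",l,"tcp wrench x =",x+l[1])
for r in(100,200,320):
    im=cv2.imread("pics/w4.png").astype(int); c=np.where((im[r,:,0]>90)&(im[r,:,0]>im[r,:,2]+50))[0];c=c[(c>250)&(c<380)]
    q=w("wrist",((c.min()+c.max())/2,r),zu+.016)[0]; l=M.T@(q-p)*1000; wid=(c.max()-c.min()+1); depth=((q-E[:3,3])@E[:3,2]); print(r,l,"width mm",wid*depth/K[0,0]*1000)
E
```

```text
-77 tool [-10.0852  -9.5878   0.3202] tcp wrench x = -86.58776889792357
-32 tool [-13.6484 -47.0672   0.5771] tcp wrench x = -79.06722608761336
-52 tool [-13.6199 -30.2204   0.5609] tcp wrench x = -82.22039926428621
-42 tool [-15.634  -38.4035   0.1118] tcp wrench x = -80.4035299240202
100 [-9.9182 89.3245 -0.092 ] width mm 20.87243031438242
200 [-9.9794 53.1606 -0.1044] width mm 20.35093856203321
320 [-10.0684   0.428    0.0962] width mm 19.677937522307328
```

```bash
python3 - <<'E'
from h import *
plan([(.543,.212,.10,1.737)])
E
```

```text
[[-0.0,4.1,38.4,-0.032],[-0.0,2.8,38.5,-0.032],[-0.1,1.6,38.6,-0.031],[0.0,0.4,38.6,-0.032],[-0.0,-0.9,38.6,-0.032],[-0.0,-2.0,38.6,-0.032],[-0.1,-3.3,38.5,-0.032],[0.0,-4.6,38.3,-0.032],[-0.0,-5.7,38.2,-0.031],[-0.0,-7.0,38.0,-0.032]]
[[-0.1,-8.1,37.8,-0.032]]
end [0.543 0.212 0.1  ] 1.7369371121251647
```

>>> arm_command([
  [[0,4,30,-0.03],[0,3,38,-0.03],[0,2,39,-0.03],[0,0,39,-0.03],[0,-1,39,-0.03],[0,-2,39,-0.03],[0,-3,39,-0.03],[0,-5,38,-0.03],[0,-6,38,-0.03],[0,-7,38,-0.04]],
])

```text
t: 7.95
tcp_pos: [0.5413, 0.1669, 0.0982]
tool_rot: [-0.53, 0.468, 0.532, 0.466]
force: [0.4, -0.3, -4.0]
finger_gap: 0.233
```

>>> arm_command([
  [[0,-8,30,-0.04],[0,0,16,0],[0,0,0,0],[0,0,0,0]],
])

```text
t: 8.35
tcp_pos: [0.543, 0.2115, 0.0989]
tool_rot: [-0.539, 0.458, 0.541, 0.456]
force: [0.9, -0.6, -4.6]
finger_gap: 0.233
```

```bash
python3 - <<'E'
from h import *
s=status.sense(); p,M=tool(s); print(s["t"],p,np.arctan2(M[1,2],M[0,2]),s["q"])
a=np.degrees; 
u=px("side",[(.627,.226,.06)])[0];u2=px("top",[(.627,.226,.06)])[0];print(u,u2)
I=[]
for n,u,r,f in(("side",u,90,4),("top",u2,50,8)):
    im=np.ascontiguousarray(snapshot(n)[:,:,::-1]); cv2.imwrite(f"pics/{n}5raw.png",im); x,y=int(u[0]),int(u[1]); x=min(max(x,r),639-r);y=min(max(y,r),479-r);print(n,x-r,y-r,f/2)
    I.append(cv2.resize(im[y-r:y+r,x-r:x+r],None,fx=f/2,fy=f/2,interpolation=3))
I=[cv2.resize(i,(400,400),interpolation=3) for i in I]
cv2.imwrite("pics/c5.png",np.hstack(I))
E
```

```text
8.35 [0.543  0.2115 0.0989] 1.737318068052555 [ 0.1801  0.6522  1.6471 -0.0009  0.846  -1.5567]
[201.1637 377.7083] [171.8201 226.2888]
side 111 287 2.0
top 121 176 4.0
```

View pics/c5.png

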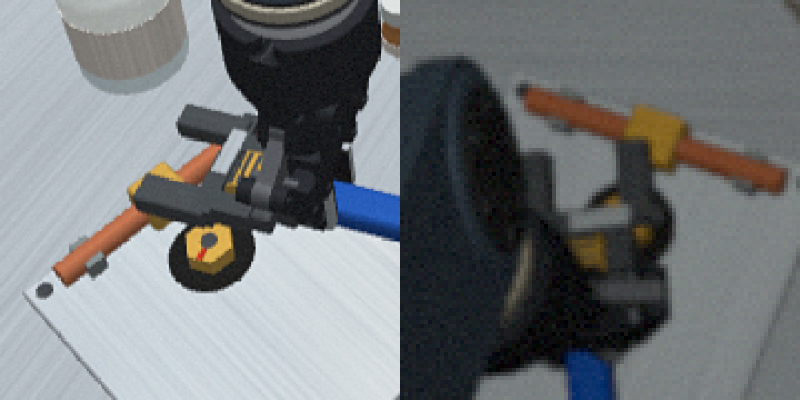

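```bash
python3 - <<'E'
from h import *
p,M=tool(); 
def pts(off,pitch,L):
    # wrench->tool: x_w -> -tool y, y_w -> tool z, z_w-> -tool x ; rotate about grip (x=off,z=8) 
    L=np.array(L,float)-[off,0,8]; c,s=np.cos(pitch),np.sin(pitch)
    Lr=np.c_[c*L[:,0]+s*L[:,2],L[:,1],-s*L[:,0]+c*L[:,2]]
    T=np.c_[-(Lr[:,2]+8-6.9)*1.0,-Lr[:,0],Lr[:,1]]/1000
    return p+T@M.T
out=[]
for off,pit in((-87,0),(-82,.0),(-87,.12)):
  row=[]
  for n,x0,y0,k in(("side",111,287,400/180),("top",121,176,4)):
    im=cv2.imread(f"pics/{n}5raw.png");im=im[y0:y0+int(400/k),x0:x0+int(400/k)];im=cv2.resize(im,(400,400),interpolation=3)
    for z in(0,15):
        B=[(-19,13.5,z),(15,13.5,z),(15,28,z),(-19,28,z)]
        q=((px(n,pts(off,pit,B))-[x0,y0])*k).astype(int);cv2.polylines(im,[q],True,(0,255,0),1)
    q=((px(n,pts(off,pit,[(-52,-12,19),(-52,12,19),(-32,12,19),(-32,-12,19)]))-[x0,y0])*k).astype(int);cv2.polylines(im,[q],True,(0,0,255),1)
    q=((px(n,pts(off,pit,[(-77,-11,16),(-77,11,16),(-90,11,16),(-90,-11,16)]))-[x0,y0])*k).astype(int);cv2.polylines(im,[q],True,(255,255,255),1)
    row.append(im[60:300,60:] if n=="side" else im[60:300])
  out.append(row[0])
  out.append(row[1][:,100:])
g=np.zeros((480,1000,3),np.uint8)
out=[cv2.resize(o,None,fx=.78,fy=1.0)if 0 else o for o in out]
c=np.vstack([np.hstack([out[0],out[4]]),np.hstack([out[2],np.hstack([out[1],np.zeros((240,40,3),np.uint8)])])]); print(c.shape); cv2.imwrite("pics/c6.png",c)
E
```

```text
(480, 680, 3)
```

View pics/c6.png

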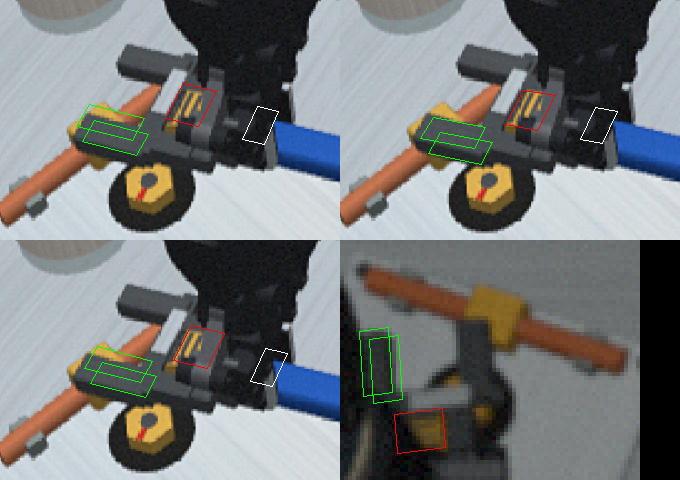

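>>> arm_command([
  [[20,3,3,0],[20,0,0,0],[10,0,0,0],[0,0,0,0],[0,0,0,0],[0,0,0,0]],
])

```text
t: 9.05
tcp_pos: [0.542, 0.2144, 0.0512]
tool_rot: [0.54, -0.456, -0.539, -0.457]
force: [-0.3, -0.2, -4.1]
finger_gap: 0.235
```

```bash
python3 - <<'E'
from h import *
s=status.sense(); p,M=tool(s); print(s["t"],p,np.arctan2(M[1,2],M[0,2]),M[2],s["force"])
I=[]
for n,c,r in(("side",(.627,.226,.03),70),("top",(.627,.226,.03),40)):
    u=px(n,c)[0].astype(int); im=np.ascontiguousarray(snapshot(n)[:,:,::-1]); cv2.imwrite(f"pics/{n}7raw.png",im); x,y=u; x=min(max(x,r),639-r);y=min(max(y,r),479-r);print(n,x-r,y-r)
    I.append(cv2.resize(im[y-r:y+r,x-r:x+r],(400,400),interpolation=3))
cv2.imwrite("pics/c7.png",np.hstack(I))
E
```

```text
9.05 [0.542  0.2144 0.0512] 1.7364459195383264 [-1.     -0.0021  0.    ] [-0.2558 -0.2334 -4.055 ]
side 134 320
top 136 189
```

View pics/c7.png

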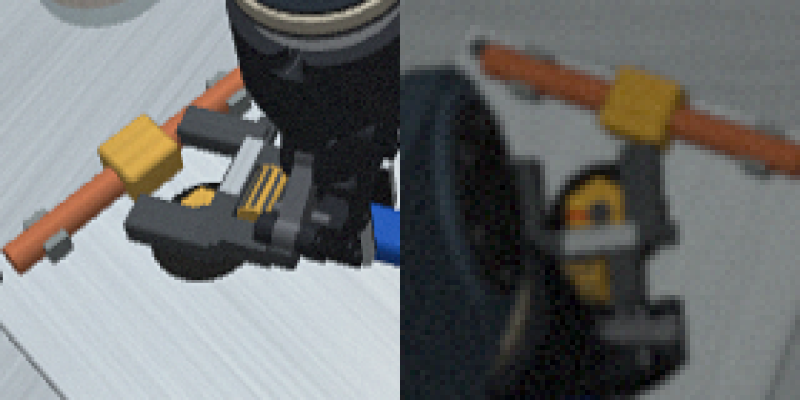

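```bash
cat >> h.py <<'E'
def wpts(off,pitch,L,s=None,zo=6.9):
    p,M=tool(s); L=np.array(L,float)-[off,0,8]; c,s_=np.cos(pitch),np.sin(pitch)
    Lr=np.c_[c*L[:,0]+s_*L[:,2],L[:,1],-s_*L[:,0]+c*L[:,2]]
    return p+np.c_[-(Lr[:,2]+8-zo),-Lr[:,0],Lr[:,1]]/1000@M.T
E
python3 - <<'E'
from h import *
out=[]
N=(.627,.226)
for n,x0,y0,r in(("side",134,320,70),("top",136,189,40)):
    k=600/(2*r); im=cv2.imread(f"pics/{n}7raw.png")[y0:y0+2*r,x0:x0+2*r]; im=cv2.resize(im,(600,600),interpolation=3); im=cv2.convertScaleAbs(im,alpha=1.4)
    D=lambda P,col:cv2.polylines(im,[((px(n,P)+.5-[x0,y0])*k).astype(int)],True,col,1)
    for pit,col in((.0,(255,255,0)),(.1,(0,255,0))):
        D(wpts(-87,pit,[(-19,13.5,15),(15,13.5,15),(15,28,15),(-19,28,15)]),col)
        D(wpts(-87,pit,[(-19,-21,14),(15,-21,14),(15,-37,14),(-19,-37,14)]),col)
        D(wpts(-87,pit,[(-52,-12,19),(-52,12,19),(-32,12,19),(-32,-12,19)]),col)
    a=np.radians(9.5+60*np.arange(6)); D(np.c_[N[0]+.0156*np.cos(a),N[1]+.0156*np.sin(a),np.full(6,.022)],(0,0,255))
    out.append(im[100:550,100:500])
cv2.imwrite("pics/c8.png",np.hstack(out))
E
```

View pics/c8.png

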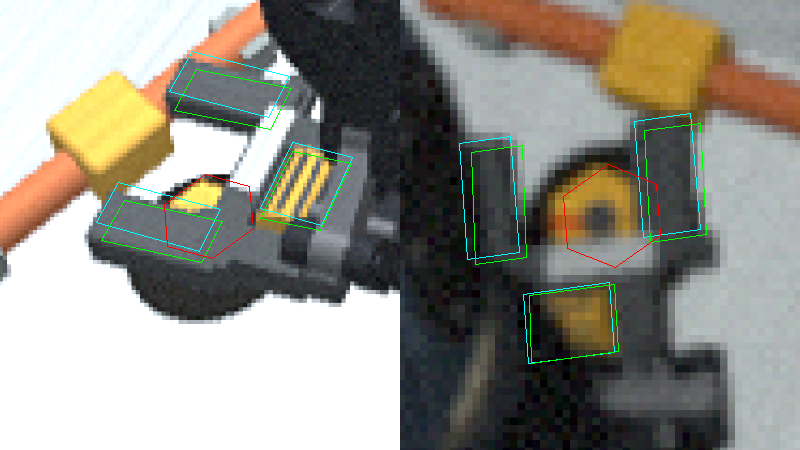

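```bash
python3 - <<'E'
from h import *
print("side5 stem",w("side",(111+209/2.222,287+240/2.222),.022))
for n in("top","side"):
    im=cv2.imread(f"pics/{n}0.png"); u=px(n,[(.627,.228,.01)])[0].astype(int); r=22 if n=="top" else 34
    c=im[u[1]-r:u[1]+r,u[0]-r:u[0]+r]; g=c.max(2)
    d=(g<45).astype(np.uint8) if n=="top" else (g<70).astype(np.uint8)
    hsv=cv2.cvtColor(c,cv2.COLOR_BGR2HSV); b=((hsv[:,:,1]>110)&(hsv[:,:,2]>60)).astype(np.uint8)
    k,l,st,ce=cv2.connectedComponentsWithStats(b); 
    for i in range(1,k):
        if st[i,4]>40: print(n,"brass",st[i],ce[i]+u-r, w(n,ce[i]+u-r,.017))
    k,l,st,ce=cv2.connectedComponentsWithStats(d)
    for i in range(1,k):
        if st[i,4]>60:
            cs=cv2.convexHull(np.argwhere(l==i)[:,::-1].astype(np.int32)); e=cv2.fitEllipse(cs); q=np.array(e[0])+u-r; print(n,"disc",st[i],q,e[1],w(n,q,.008))
E
```

```text
side5 stem [[0.6261 0.2286 0.022 ]]
top brass [ 16   0  28  10 176] [186.3409 212.7273] [[0.6695 0.2109 0.017 ]]
top brass [ 14  15  15  15 158] [175.8544 231.3354] [[0.6266 0.2301 0.017 ]]
top disc [ 11  13  23  22 207] [177.1951 232.573 ] (21.19723129272461, 22.881921768188477) [[0.626  0.2298 0.008 ]]
side brass [  0   0  33  26 558] [184.1613 375.2814] [[0.6739 0.2131 0.017 ]]
side brass [ 22  20  22  25 380] [205.0079 397.5263] [[0.6263 0.2297 0.017 ]]
side disc [ 15  19  39  34 607] [205.8089 400.6827] (32.279354095458984, 39.89152908325195) [[0.6269 0.2294 0.008 ]]
```

>>> arm_command([
  [[0,2,4,0],[0,0,0,0],[10,0,0,0],[10,0,0,0],[0,0,0,0],[0,0,0,0]],
])

```text
t: 9.75
tcp_pos: [0.5378, 0.218, 0.0294]
tool_rot: [-0.539, 0.457, 0.54, 0.456]
force: [1.2, -0.4, -4.9]
finger_gap: 0.237
```

```bash
python3 - <<'E'
from h import *
s=status.sense(); p,M=tool(s); print(s["t"],p,np.arctan2(M[1,2],M[0,2]),s["force"],s["ft_torque"])
E
```

```text
9.75 [0.5378 0.218  0.0294] 1.7369291549536119 [ 1.1539 -0.4373 -4.896 ] [ 0.0014  0.0373 -0.0104]
```

>>> arm_command([
  [[4,-1,0,0],[3,0,0,0],[0,0,0,0],[0,0,0,0]],
])

```text
t: 10.15
tcp_pos: [0.5393, 0.2183, 0.0233]
tool_rot: [-0.54, 0.457, 0.54, 0.457]
force: [-0.2, 0.3, -4.2]
finger_gap: 0.233
```

>>> arm_command([
  [[3,0,0,0],[2,0,0,0],[0,0,0,0],[0,0,0,0]],
])

```text
t: 10.55
tcp_pos: [0.5393, 0.2183, 0.0182]
tool_rot: [-0.54, 0.457, 0.54, 0.457]
force: [-0.0, -1.6, -4.2]
finger_gap: 0.236
```

```bash
python3 - <<'E'
from h import *
s=status.sense(); p,M=tool(s); print(s["t"],p,np.arctan2(M[1,2],M[0,2]),s["force"],s["ft_torque"])
I=[]
for n,c,r in(("side",(.6,.226,.03),60),("top",(.627,.226,.03),40)):
    u=px(n,c)[0].astype(int); im=np.ascontiguousarray(snapshot(n)[:,:,::-1]); cv2.imwrite(f"pics/{n}9raw.png",im); x,y=u; x=min(max(x,r),639-r);y=min(max(y,r),479-r);print(n,x-r,y-r)
    I.append(cv2.resize(cv2.convertScaleAbs(im[y-r:y+r,x-r:x+r],alpha=1.3),(400,400),interpolation=3))
cv2.imwrite("pics/c9.png",np.hstack(I))
E
```

```text
10.55 [0.5393 0.2183 0.0182] 1.7370421111373477 [-0.0271 -1.5769 -4.1801] [-0.0014  0.0062  0.0434]
side 161 337
top 136 189
```

>>> arm_command([
  [[1.5,0,0,0],[1.5,0,0,0],[0,0,0,0],[0,0,0,0]],
])

```text
t: 11.05
tcp_pos: [0.5394, 0.2183, 0.0153]
tool_rot: [0.54, -0.457, -0.54, -0.457]
force: [0.3, -0.5, -4.3]
finger_gap: 0.234
```

View pics/c9.png

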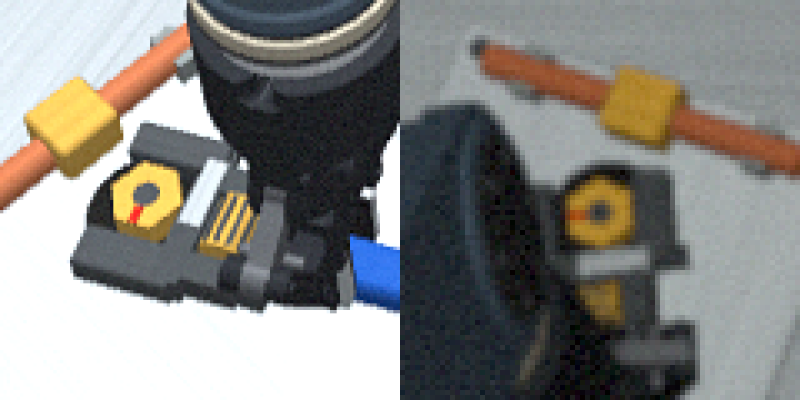

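>>> arm_command([
  [[1,0,0,0],[1,0,0,0],[0,0,0,0]],
])

```text
t: 11.35
tcp_pos: [0.5394, 0.2184, 0.0149]
tool_rot: [0.54, -0.457, -0.54, -0.457]
force: [-2.6, -1.8, 6.8]
finger_gap: 0.232
```

>>> arm_command([
  [[0,0,0,0],[0,0,0,0],[0,0,0,0],[0,0,0,0]],
], jaw=45)

```text
t: 11.75
tcp_pos: [0.5396, 0.2184, 0.0133]
tool_rot: [0.54, -0.457, -0.54, -0.457]
force: [0.2, -1.0, 0.0]
finger_gap: 0.448
```

>>> arm_command([
  [[-20,0,0,0],[-30,0,0,0],[-40,0,0,0],[-40,0,0,0],[0,0,0,0],[0,0,0,0]],
])

```text
t: 12.35
tcp_pos: [0.5399, 0.2185, 0.1443]
tool_rot: [0.54, -0.456, -0.539, -0.457]
force: [-0.1, 0.4, -1.0]
finger_gap: 0.454
```

```bash
python3 - <<'E'
from h import *
s=shot("wrist","w10"); p,M=tool(s); print(s["t"],p,np.arctan2(M[1,2],M[0,2]),s["force"])
im=cv2.imread("pics/w10_raw.png"); t=snapshot("top")[:,:,::-1]; sd=snapshot("side")[:,:,::-1]
cv2.imwrite("pics/t10.png",t);cv2.imwrite("pics/s10.png",sd)
c=np.zeros((560,800,3),np.uint8); c[:400,:400]=im[80:480,120:520]
c[:400,400:]=cv2.resize(t[189:289,126:226],(400,400),interpolation=3)
cv2.imwrite("pics/c10.png",c[:400])
E
```

```text
12.35 [0.5399 0.2185 0.1443] 1.737029282230974 [-0.112   0.3682 -1.0091]
```

View pics/c10.png

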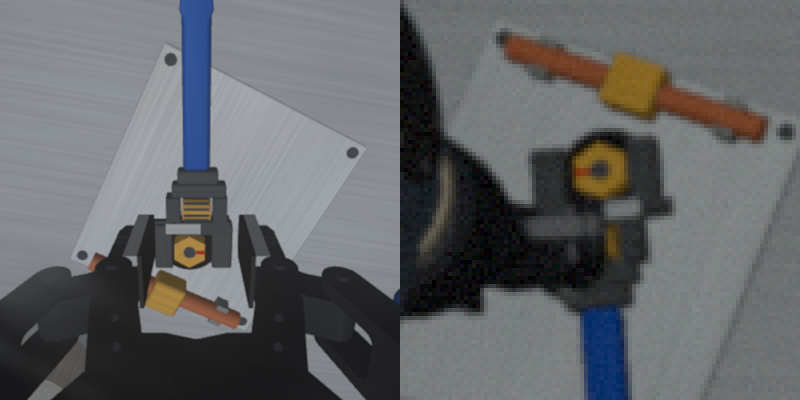

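>>> arm_command([
  [[0,-10,0,0],[0,-25,0,0],[35,0,0,0],[35,0,0,0],[20,0,0,0],[15,0,0,0],[0,0,0,0],[0,0,0,0]],
], jaw=0)

```text
t: 13.3
tcp_pos: [0.5744, 0.2242, 0.0382]
tool_rot: [0.54, -0.457, -0.54, -0.457]
force: [0.1, -0.2, -0.1]
finger_gap: -0.002
```

```bash
python3 - <<'E'
from h import *
s=status.sense(); print(s["t"],s["tcp_pos"],s["force"],s["finger_gap"])
s["tcp_pos"]=np.array([.5399,.2185,.1443]); s["tool_rot"]=np.array([.54,-.4565,-.5395,-.457])
print("worm",w("wrist",(317,289),.0295,s),"nut",w("wrist",(310,332),.022,s))
E
```

```text
13.3 [0.5744 0.2242 0.0382] [ 0.1235 -0.2014 -0.0727] -0.002085829855590972
worm [[0.5811 0.2259 0.0295]] nut [[0.6264 0.2273 0.022 ]]
```

>>> arm_command([
  [[7,0,0,0],[1,0,0,0],[1,0,0,0],[0.7,0,0,0],[0,0,0,0]],
])

```text
t: 13.8
tcp_pos: [0.5741, 0.2242, 0.0289]
tool_rot: [0.54, -0.457, -0.54, -0.457]
force: [0.2, 0.0, -0.0]
finger_gap: 0.003
```

>>> arm_command([
  [[0.7,0,0,0],[0.7,0,0,0],[0,0,0,0]],
])

```text
t: 14.1
tcp_pos: [0.5742, 0.2242, 0.0284]
tool_rot: [0.54, -0.456, -0.54, -0.457]
force: [-1.6, -0.4, 7.0]
finger_gap: -0.002
```

>>> arm_command([
  [[0.3,0,0,0],[0,-5,0,0],[0,-6,0,0],[0,-6,0,0],[0,-4,0,0],[0,0,0,0]],
])

```text
t: 14.7
tcp_pos: [0.5947, 0.2273, 0.029]
tool_rot: [0.54, -0.457, -0.54, -0.456]
force: [-1.8, -2.1, 11.6]
finger_gap: 0.001
```

```bash
cat > jaw.py <<'E'
from h import *
s=status.sense(); print(s["t"],s["tcp_pos"],s["force"])
E
python3 jaw.py
```

```text
14.7 [0.5947 0.2273 0.029 ] [-1.7612 -2.0781 11.6077]
```

>>> arm_command([
  [[-5,0,0,0],[0,11,0,0],[0,11,0,0],[4.6,0,0,0],[0,0,0,0],[0,-5,0,0],[0,-6,0,0],[0,-6,0,0],[0,-5,0,0],[0,0,0,0]],
])

```text
t: 15.7
tcp_pos: [0.5919, 0.2264, 0.0292]
tool_rot: [-0.539, 0.458, 0.541, 0.454]
force: [-5.8, -3.7, 13.9]
finger_gap: 0.004
```

>>> arm_command([
  [[-5,0,0,0],[0,11,0,0],[0,11,0,0],[5,0,0,0],[0,0,0,0]],
])

```text
t: 16.2
tcp_pos: [0.5719, 0.2238, 0.0261]
tool_rot: [-0.539, 0.457, 0.54, 0.456]
force: [0.8, 0.6, 0.1]
finger_gap: 0.006
```

```bash
python3 - <<'E'
from h import *
exec(open("jaw.py").read())
im=snapshot("side")[:,:,::-1]; cv2.imwrite("pics/s11.png",im)
a=cv2.imread("pics/s10.png")
print(np.abs(a.astype(int)-im).max(2)[360:440,150:260].mean())
E
```

```text
16.2 [0.5719 0.2238 0.0261] [0.7977 0.5748 0.1464]
33.86647727272727
```

>>> arm_command([
  [[-30,0,0,0],[-30,20,0,0],[-20,20,0,0],[0,20,0,0],[0,0,0,0]],
])

```text
t: 16.75
tcp_pos: [0.5113, 0.2138, 0.1077]
tool_rot: [-0.539, 0.457, 0.54, 0.456]
force: [-0.1, 0.6, 0.2]
finger_gap: -0.001
```

```bash
cat > det.py <<'E'
from h import *
def brass(n,im,box,z):
    hsv=cv2.cvtColor(im,cv2.COLOR_BGR2HSV); b=((hsv[:,:,1]>110)&(hsv[:,:,2]>60)&(hsv[:,:,0]>12)&(hsv[:,:,0]<30)).astype(np.uint8)
    m=np.zeros_like(b);m[box[1]:box[3],box[0]:box[2]]=b[box[1]:box[3],box[0]:box[2]]; m=cv2.morphologyEx(m,cv2.MORPH_CLOSE,np.ones((3,3)))
    k,l,st,ce=cv2.connectedComponentsWithStats(m)
    for i in range(1,k):
        if st[i,4]>25: print(n,st[i],ce[i],w(n,ce[i],z)[0])
E
python3 - <<'E'
from det import *
exec(open("jaw.py").read())
im=snapshot("side")[:,:,::-1].copy(); cv2.imwrite("pics/s12.png",im); t=snapshot("top")[:,:,::-1].copy(); cv2.imwrite("pics/t12.png",t)
for f in("pics/s10.png","pics/s12.png"):
    print(f); brass("side",cv2.imread(f),(185,370,270,430),.027)
for f in("pics/t10.png","pics/t12.png"):
    print(f); brass("top",cv2.imread(f),(160,215,200,270),.027)
E
```

```text
16.75 [0.5113 0.2138 0.1077] [-0.0955  0.5726  0.2158]
pics/s10.png
side [185 370  13  18 167] [189.8922 376.7066] [0.6596 0.2161 0.027 ]
side [194 385  22  25 377] [204.8753 397.4589] [0.6217 0.2339 0.027 ]
side [221 396  20  22 235] [230.6809 406.3362] [0.5828 0.23   0.027 ]
pics/s12.png
side [185 370  13  18 167] [189.8922 376.7066] [0.6596 0.2161 0.027 ]
side [194 385  22  24 314] [204.6879 396.1847] [0.623  0.2324 0.027 ]
side [219 394  21  22 244] [228.7746 404.1721] [0.5869 0.2284 0.027 ]
pics/t10.png
top [179 215  11   4  27] [185.037  215.8889] [0.6595 0.2101 0.027 ]
top [169 224  14  15 156] [175.641  231.2564] [0.6243 0.2274 0.027 ]
pics/t12.png
top [178 215  13   4  29] [184.9655 215.8621] [0.6595 0.2103 0.027 ]
top [169 224  14  14 150] [175.5667 231.0667] [0.6248 0.2276 0.027 ]
top [168 244  14   9  92] [175.0217 248.1848] [0.5868 0.2252 0.027 ]
```

>>> arm_command([
  [[0,-34,-1,0],[0,-34,-1,0],[35,0,0,0],[30,0,0,0],[8,0,0,0],[3.5,0,0,0],[1.5,0,0,0],[1,0,0,0],[0,0,0,0]],
])

```text
t: 17.75
tcp_pos: [0.5819, 0.2235, 0.0296]
tool_rot: [0.54, -0.456, -0.539, -0.457]
force: [-0.6, -0.9, 1.1]
finger_gap: -0.003
```

>>> arm_command([
  [[-2,0,0,0],[0,4,0,0],[2,0,0,0],[1,0,0,0],[0,0,0,0],[0,-5,0,0],[0,-5,0,0],[0,-5,0,0],[0,-4,0,0],[0,0,0,0]],
])

```text
t: 18.75
tcp_pos: [0.595, 0.2243, 0.0292]
tool_rot: [-0.54, 0.458, 0.54, 0.455]
force: [-4.5, -4.6, 14.2]
finger_gap: 0.001
```

>>> arm_command([
  [[-5,0,0,0],[0,10,0,0],[0,10,0,0],[0,0,0,0],[5,0,0,0],[0,0,0,0]],
])

```text
t: 19.35
tcp_pos: [0.5753, 0.2226, 0.0276]
tool_rot: [-0.539, 0.457, 0.54, 0.456]
force: [-3.6, -0.1, 7.6]
finger_gap: -0.006
```

>>> arm_command([
  [[0,-5,0,0],[0,-5,0,0],[0,-5,0,0],[0,-4,0,0],[0,0,0,0]],
])

```text
t: 19.85
tcp_pos: [0.5917, 0.2241, 0.0291]
tool_rot: [-0.539, 0.459, 0.541, 0.454]
force: [-8.6, -6.3, 19.4]
finger_gap: -0.0
```

>>> arm_command([
  [[-30,0,0,0],[-30,20,0,0],[-20,30,0,0],[0,30,0,0],[0,0,0,0]],
])

```text
t: 20.35
tcp_pos: [0.5111, 0.2119, 0.1072]
tool_rot: [-0.539, 0.458, 0.541, 0.455]
force: [-0.5, -0.4, -0.3]
finger_gap: -0.0
```

```bash
python3 - <<'E'
from det import *
exec(open("jaw.py").read())
im=snapshot("side")[:,:,::-1].copy(); cv2.imwrite("pics/s13.png",im); t=snapshot("top")[:,:,::-1].copy(); cv2.imwrite("pics/t13.png",t)
brass("side",im,(185,370,270,430),.027)
brass("top",t,(160,215,200,270),.027)
E
```

```text
20.35 [0.5111 0.2119 0.1072] [-0.5166 -0.3806 -0.327 ]
side [185 370  13  18 167] [189.8922 376.7066] [0.6596 0.2161 0.027 ]
side [194 385  22  22 287] [204.8641 395.3659] [0.6235 0.2313 0.027 ]
side [220 393  20  22 239] [229.5105 403.1213] [0.5868 0.2267 0.027 ]
top [179 215  11   4  27] [185.1481 215.9259] [0.6594 0.2099 0.027 ]
top [169 224  14  14 147] [175.551  231.0204] [0.6249 0.2277 0.027 ]
top [169 244  13   9  87] [175.6667 247.977 ] [0.5873 0.2239 0.027 ]
```

>>> arm_command([
  [[0,-34,-1,0],[0,-34,-1,0],[35,0,0,0],[30,0,0,0],[8,0,0,0],[3.5,0,0,0],[1,0,0,0],[0.5,0,0,0],[0,0,0,0]],
])

```text
t: 21.35
tcp_pos: [0.5846, 0.222, 0.0304]
tool_rot: [0.54, -0.456, -0.539, -0.458]
force: [-1.0, -0.0, 0.9]
finger_gap: -0.002
```

>>> arm_command([
  [[0.8,0,0,0],[0,-5,0,0],[0,-5,0,0],[0,-5,0,0],[0,0,0,0]],
])

```text
t: 21.85
tcp_pos: [0.5987, 0.2243, 0.0293]
tool_rot: [0.54, -0.456, -0.54, -0.457]
force: [0.5, 0.1, -0.2]
finger_gap: 0.001
```

>>> arm_command([
  [[-5,0,0,0],[0,10,0,0],[0,11,0,0],[0,0,0,0],[5,0,0,0],[0,0,0,0]],
])

```text
t: 22.45
tcp_pos: [0.5769, 0.2207, 0.0284]
tool_rot: [-0.539, 0.457, 0.54, 0.456]
force: [-2.1, 0.0, 3.8]
finger_gap: 0.004
```

>>> arm_command([
  [[0,-5,0,0],[0,-4,0,0]],
])

```text
t: 22.65
tcp_pos: [0.5783, 0.2209, 0.0283]
tool_rot: [-0.536, 0.462, 0.544, 0.451]
force: [-17.0, -4.0, 21.3]
finger_gap: 0.0
```

>>> arm_command([
  [[0,-4,0,0],[0,-3,0,0]],
])

```text
t: 22.85
tcp_pos: [0.5887, 0.2226, 0.0293]
tool_rot: [-0.538, 0.459, 0.542, 0.454]
force: [-6.5, -1.2, 11.8]
finger_gap: 0.0
```

>>> arm_command([
  [[-30,0,0,0],[-40,22,0,0],[-40,24,0,0],[0,0,0,0],[0,0,0,0]],
], jaw=45)

```text
t: 23.35
tcp_pos: [0.5488, 0.2159, 0.1394]
tool_rot: [0.541, -0.456, -0.539, -0.458]
force: [0.0, 0.9, -0.3]
finger_gap: 0.45
```

```bash
python3 - <<'E'
from det import *
s=shot("wrist","w14"); print(s["t"],s["tcp_pos"],s["tool_rot"],s["force"])
im=snapshot("side")[:,:,::-1].copy(); cv2.imwrite("pics/s14.png",im)
t=snapshot("top")[:,:,::-1].copy(); cv2.imwrite("pics/t14.png",t)
brass("side",im,(185,370,270,430),.027); brass("top",t,(160,215,200,270),.027)
W=cv2.imread("pics/w14_raw.png"); nu=px("wrist",[(.6265,.2292,.022)],s)[0].astype(int); print(nu)
x,y=nu; y=min(y,390)
a=cv2.resize(W[y-90:y+60,x-75:x+75],(450,450),interpolation=3); b=cv2.resize(im[365:435,165:250],(350,288),interpolation=3)
c=np.zeros((450,800,3),np.uint8); c[:,:450]=a; c[:288,450:]=b; c[290:450,450:610]=cv2.resize(t[215:255,155:195],(160,160),interpolation=3); cv2.imwrite("pics/c14.png",c); print(x-75,y-90)
E
```

```text
23.35 [0.5488 0.2159 0.1394] [ 0.5405 -0.4559 -0.5391 -0.4576] [ 0.0395  0.852  -0.2612]
side [185 370  13  18 167] [189.8922 376.7066] [0.6596 0.2161 0.027 ]
side [194 385  22  22 287] [204.77   395.3101] [0.6237 0.2313 0.027 ]
side [220 393  19  22 237] [229.4262 403.0844] [0.587  0.2267 0.027 ]
top [179 215  12   4  30] [185.4333 215.9333] [0.6594 0.2093 0.027 ]
top [169 224  14  13 114] [175.6667 229.8772] [0.6274 0.2277 0.027 ]
[316 326]
241 236
```

View pics/c14.png

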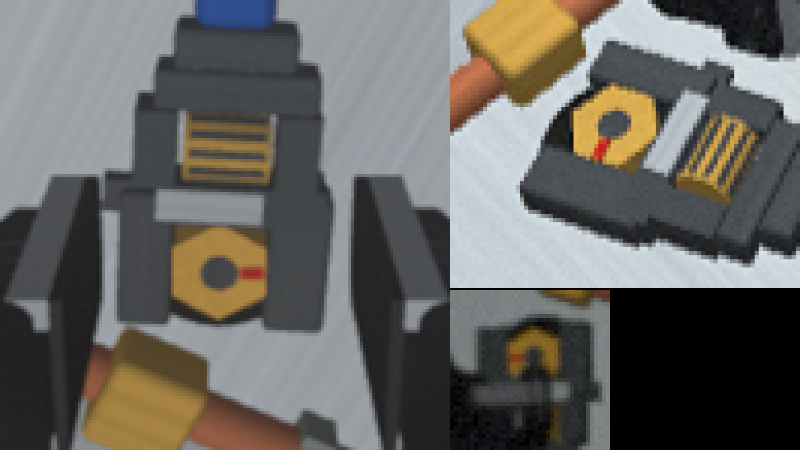

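```bash
cat > hl.py <<'E'
from h import *
def line(im,s,z=.024):
    b=im.astype(int);m=(b[:,:,0]>80)&(b[:,:,0]>b[:,:,2]+45);L=[]
    for r in range(0,260,15):
        c=np.where(m[r,150:490])[0]
        if len(c)>15: L.append((150+(c.min()+c.max())/2,r))
    P=w("wrist",L,z,s); v=np.polyfit(P[:,0],P[:,1],1); return np.arctan(v[0]),v,L
E
python3 - <<'E'
from hl import *
s=status.sense(); im=cv2.imread("pics/w14_raw.png")
a,v,L=line(im,s); print(a,np.degrees(a),L[::4]); print("resid at nut",np.polyval(v,.6265))
o=np.array([.6265,.2292])+.0033*np.array([np.cos(a),np.sin(a)])
h=o-.145*np.array([np.cos(a),np.sin(a)]); print("handle",h,"line y there",np.polyval(v,h[0]))
plan([(h[0],h[1]-.001,.1,np.pi/2+a),(h[0],h[1]-.001,.014,np.pi/2+a)],s)
E
```

```text
0.1087340295407637 6.230000982136577 [(np.float64(329.5), 60), (np.float64(326.5), 120), (np.float64(322.5), 180), (np.float64(318.5), 240)]
resid at nut 0.22603576176962278
handle [0.4856 0.2138] line y there 0.2106584927691771
[[18.5,31.0,3.8,0.029],[18.5,31.1,2.9,0.028],[28.7,-0.0,0.0,0.0],[28.6,-0.0,0.0,0.0],[28.7,-0.0,0.0,0.0]]
end [0.4856 0.2128 0.014 ] 1.6798023169645224
```

>>> arm_command([
  [[18,31,4,0.03],[18,31,3,0.03],[29,0,0,0],[29,0,0,0],[20,0,0,0],[8,0,0,0],[0,0,0,0]],
])

```text
t: 24.2
tcp_pos: [0.4847, 0.213, 0.0144]
tool_rot: [-0.525, 0.474, 0.527, 0.472]
force: [0.9, -0.5, 0.8]
finger_gap: 0.447
```

```bash
python3 - <<'E'
from hl import *
s=status.sense(); p,M=tool(s); im=snapshot("wrist")[:,:,::-1].copy(); a,v,L=line(im,s)
print(s["t"],p,np.arctan2(M[1,2],M[0,2])-np.pi/2,s["force"],s["q"]); print("handle yaw",a,"tool-frame handle y off at TCP (mm)",1000*(np.polyval(v,p[0])-p[1]),L[::4])
E
```

```text
24.2 [0.4847 0.213  0.0144] 0.10602300070401904 [ 0.9    -0.5169  0.8376] [ 0.2028  0.7553  1.8151 -0.      0.5752 -1.474 ]
handle yaw 0.10898723345653527 tool-frame handle y off at TCP (mm) -1.608742714357514 [(np.float64(311.5), 180), (np.float64(312.0), 240)]
```

>>> arm_command([
  [[0,0,0,0],[0,0,0,0],[0,0,1,0],[0,0,1,0],[0,-0.1,2,0.01],[0,-0.1,4.3,0.03],[0,0,4.3,0.03],[0,-0.1,4.3,0.03],[0,-0.1,4.3,0.03],[0,0,0,0]],
], jaw=30)

```text
t: 25.25
tcp_pos: [0.4854, 0.2347, 0.0172]
tool_rot: [-0.495, 0.505, 0.494, 0.506]
force: [0.9, -2.1, 1.2]
finger_gap: 0.297
```

```bash
cat > st.py <<'E'
from hl import *
s=status.sense(); p,M=tool(s); im=snapshot("wrist")[:,:,::-1].copy(); a,v,L=line(im,s); f=M.T@s["force"]
N=np.array([.6265,.2292]); d=p[:2]-N
print(s["t"],p,"toolyaw",np.arctan2(M[1,2],M[0,2])-np.pi/2,"R",np.hypot(*d),"az",np.arctan2(-d[1],-d[0]),"ftool",f,"gap",s["finger_gap"]); print("handle yaw",a,"off",1000*(np.polyval(v,p[0])-p[1]),"q6",s["q"][5])
E
python3 st.py
```

```text
25.25 [0.4854 0.2347 0.0172] toolyaw -0.02341170351784405 R 0.141199517758834 az -0.03884256625171237 ftool [-1.2219 -0.918  -2.0838] gap 0.29724880387440494
handle yaw -0.03611094251822189 off -1.5313021769436108 q6 -1.303905360669084
```

>>> arm_command([
  [[0,-0.1,4.3,0.03],[0,0,4.3,0.03],[0,-0.1,4.3,0.03],[0,-0.1,4.3,0.03],[0,0,4.3,0.03],[0,-0.1,4.3,0.03],[0,0,4.3,0.03],[0,-0.1,4.3,0.03],[0,-0.1,4.3,0.03],[0,0,0,0]],
])

```text
t: 26.3
tcp_pos: [0.4909, 0.2727, 0.0165]
tool_rot: [-0.421, 0.568, 0.422, 0.568]
force: [-0.0, -1.1, 0.6]
finger_gap: 0.299
```

```bash
echo 'print(M[2])' >> st.py; python3 st.py
```

```text
26.3 [0.4909 0.2727 0.0165] toolyaw -0.29335432592688915 R 0.14245975985109688 az -0.31059357783778596 ftool [-0.6386 -0.2752 -1.0821] gap 0.299381839423395
handle yaw -0.3118678056037115 off -1.5275784941252701 q6 -0.9697189465224656
[-1.     -0.      0.0003]
```

>>> arm_command([
  [[0,-0.1,4.3,0.03],[0,0,4.3,0.03],[0,-0.1,4.3,0.03],[0,-0.1,4.3,0.03],[0,0,4.3,0.03],[0,-0.1,4.3,0.03],[0,0,4.3,0.03],[0,-0.1,4.3,0.03],[0,0,0,0]],
])

```text
t: 27.25
tcp_pos: [0.504, 0.3038, 0.0162]
tool_rot: [-0.35, 0.614, 0.351, 0.614]
force: [-0.1, -2.0, -0.7]
finger_gap: 0.298
```

```bash
python3 st.py
```

```text
27.25 [0.504  0.3038 0.0162] toolyaw -0.5330623937623746 R 0.14347238777608035 az -0.5471186333458683 ftool [ 0.7004 -0.8741 -1.7662] gap 0.2976283120490588
handle yaw -0.5486549544050607 off -1.8933168327633365 q6 -0.6853158971804141
[-1.      0.001  -0.0009]
```

>>> arm_command([
  [[0,0,2.1,0.015],[0,0,2.1,0.015],[0,-0.1,2.1,0.015],[0,0,2.1,0.015],[0,0,0,0]],
])

```text
t: 27.8
tcp_pos: [0.509, 0.3115, 0.0164]
tool_rot: [-0.331, 0.625, 0.332, 0.624]
force: [-0.6, -1.4, -1.0]
finger_gap: 0.297
```

>>> arm_command([
  [[0,0,2.1,0.015],[0,-0.1,2.1,0.015],[0,0,0,0]],
])

```text
t: 28.1
tcp_pos: [0.5115, 0.3149, 0.0164]
tool_rot: [-0.322, 0.629, 0.322, 0.629]
force: [-0.7, -1.3, -1.5]
finger_gap: 0.301
```

```bash
python3 st.py
```

```text
28.1 [0.5115 0.3149 0.0164] toolyaw -0.6244259432398696 R 0.14337750825691675 az -0.6405329067459663 ftool [ 1.4928 -0.2193 -1.4569] gap 0.3009417302479106
handle yaw -0.6400180114209009 off -1.9848870737690927 q6 -0.58118617753743
[-1.      0.0004  0.0003]
```

>>> arm_command([
  [[0,0,2.1,0.015],[0,-0.1,2.1,0.015],[0,0,0,0]],
])

```text
t: 28.45
tcp_pos: [0.5141, 0.3181, 0.0165]
tool_rot: [-0.313, 0.634, 0.313, 0.634]
force: [-2.5, -1.2, -1.0]
finger_gap: 0.299
```

>>> arm_command([
  [[0,0,2.1,0.015],[0,-0.1,2.1,0.015],[0,0,0,0]],
])

```text
t: 28.75
tcp_pos: [0.5169, 0.3214, 0.0165]
tool_rot: [-0.303, 0.639, 0.303, 0.639]
force: [-0.9, -1.5, -1.3]
finger_gap: 0.296
```

```bash
python3 st.py
```

```text
28.75 [0.5169 0.3214 0.0165] toolyaw -0.6843929260294275 R 0.1432474812217652 az -0.6995388697931247 ftool [ 1.2549 -0.2683 -1.7529] gap 0.29587681982272873
handle yaw -0.6955031055417464 off -1.825685680734157 q6 -0.5140385899787578
[-1.      0.0002  0.0004]
```

>>> arm_command([
  [[0,0,2.1,0.015],[0,-0.1,2.1,0.015],[0,0,0,0]],
])

```text
t: 29.1
tcp_pos: [0.5197, 0.3246, 0.0165]
tool_rot: [-0.294, 0.643, 0.294, 0.643]
force: [-1.7, -1.4, -0.4]
finger_gap: 0.302
```

>>> arm_command([
  [[0,0,2.1,0.015],[0,-0.1,2.1,0.015],[0,0,0,0]],
])

```text
t: 29.4
tcp_pos: [0.5227, 0.3277, 0.0165]
tool_rot: [-0.284, 0.647, 0.284, 0.648]
force: [-1.7, -1.5, -0.8]
finger_gap: 0.299
```

```bash
python3 st.py
```

```text
29.4 [0.5227 0.3277 0.0165] toolyaw -0.7443804395437298 R 0.1431266830222082 az -0.7590964298293398 ftool [ 0.8265  0.2149 -2.2309] gap 0.29851392665816673
handle yaw -0.7555599773789181 off -1.998226799807712 q6 -0.4477989110632655
[-1.      0.      0.0007]
```

>>> arm_command([
  [[0,0,2.1,0.015],[0,-0.1,2.1,0.015],[0,0,0,0]],
])

```text
t: 29.75
tcp_pos: [0.5255, 0.3305, 0.0165]
tool_rot: [-0.274, 0.652, 0.274, 0.652]
force: [-2.0, -1.4, -0.9]
finger_gap: 0.301
```

>>> arm_command([
  [[0,0,2.1,0.015],[0,-0.1,2.1,0.015],[0,0,0,0]],
])

```text
t: 30.05
tcp_pos: [0.5271, 0.332, 0.0164]
tool_rot: [-0.265, 0.657, 0.264, 0.654]
force: [-3.2, -6.0, 1.5]
finger_gap: 0.297
```

```bash
python3 st.py
```

```text
30.05 [0.5271 0.332  0.0164] toolyaw -0.8035211471930219 R 0.14296343645657003 az -0.8020045972420821 ftool [-1.476  -2.0802 -6.4271] gap 0.2968672914058992
handle yaw -0.7996323005832304 off -2.273232468930908 q6 -0.38228795359196804
[-1.      0.0002 -0.0043]
```

>>> arm_command([
  [[0,0,-3,0],[0,0,0,0],[0,0,0,0],[0,0,0,0]],
], jaw=50)

```text
t: 30.5
tcp_pos: [0.527, 0.3317, 0.0169]
tool_rot: [-0.264, 0.655, 0.265, 0.656]
force: [0.4, 0.5, 0.3]
finger_gap: 0.502
```

>>> arm_command([
  [[-15,0,0,0],[-30,0,0,0],[-40,-17,0,0],[-30,-17,0,0],[0,-16,0,0],[0,0,0,0],[0,0,0,0]],
])

```text
t: 31.2
tcp_pos: [0.5599, 0.2948, 0.1309]
tool_rot: [-0.264, 0.657, 0.264, 0.655]
force: [-0.6, -0.1, 0.2]
finger_gap: 0.504
```

```bash
python3 st.py; python3 - <<'E'
from det import *
s=shot("wrist","w20"); im=cv2.imread("pics/w20_raw.png"); K,E=cam("wrist",s)
nu=px("wrist",[(.6265,.2292,.022)],s)[0]; print("nut px",nu,K[0,0])
sd=snapshot("side")[:,:,::-1].copy();cv2.imwrite("pics/s20.png",sd);t=snapshot("top")[:,:,::-1].copy();cv2.imwrite("pics/t20.png",t)
brass("side",sd,(185,370,270,430),.027); brass("top",t,(160,215,200,270),.027)
x,y=nu.astype(int)
# profile across jaws/nut, sampled as small text map
c=im[y-24:y+24:3,x-42:x+42:3]; h=cv2.cvtColor(c,cv2.COLOR_BGR2HSV)
for r in range(c.shape[0]): print("".join("R" if (q[1]>140 and (q[0]<8 or q[0]>170)) else "B" if q[1]>110 and 12<q[0]<32 else "b" if q[1]>110 and 95<q[0]<130 else "." if q[2]<35 else "o" if q[2]<85 else "#" for q in h[r]))
# mark
hh=cv2.cvtColor(im,cv2.COLOR_BGR2HSV); m=(hh[:,:,1]>150)&((hh[:,:,0]<7)|(hh[:,:,0]>172))&(hh[:,:,2]>80); ys,xs=np.where(m[y-40:y+40,x-40:x+40]); 
if len(xs): q=w("wrist",(xs.mean()+x-40,ys.mean()+y-40),.022,s)[0]; print("mark",q)
b=(hh[:,:,1]>110)&(hh[:,:,0]>12)&(hh[:,:,0]<32)
E
```

```text
31.2 [0.5599 0.2948 0.1309] toolyaw -0.8047905832428813 R 0.09350277674280678 az -0.7777482551990288 ftool [-0.2098  0.3541 -0.4526] gap 0.504130283045994
handle yaw -0.7859850553846796 off -1.2189866639704117 q6 -0.4582330306673547
[-1.      0.0014 -0.0017]
nut px [319.4161 348.5826] 340.1574505543048
side [194 385  22  22 290] [204.3448 395.5517] [0.624  0.2318 0.027 ]
side [199 410  21  19 234] [209.3419 419.2137] [0.5979 0.2577 0.027 ]
top [178 215  13   4  29] [184.9655 215.8621] [0.6595 0.2103 0.027 ]
top [169 224  15  15 143] [175.7203 231.0769] [0.6247 0.2273 0.027 ]
top [160 237   9  13  65] [162.9538 243.2923] [0.5968 0.2523 0.027 ]
#ooooooooooooo####oooooooo##
#ooooo#############ooooooo##
#ooooo#############ooooooo##
##oooo#############ooooooo##
###ooooooooo#BBooooooooooo##
###ooooooBBBBBBBBBBooooooo##
###ooooooBBBBBBBBBBooooooo##
###ooooo#BBBBBBBBBBooooooo##
###ooooo#BBB#oo#BBBooooooo##
###ooooooBBBoooo#RR#oooooo##
###ooooooBBB#oooBBB#oooooo##
###ooooooBBBBBBBBBBBoooooo##
###ooooooBBBBBBBBBoooooooo##
###ooooooooBBBBBBooooooooo##
###oooooo##oooBoo###oooooo##
#######################ooo##
mark [0.6335 0.2339 0.022 ]
```

```bash
python3 - <<'E'
from h import *
s=status.sense(); s0=dict(s); s0["tcp_pos"]=np.array([.5488,.2159,.1394]); s0["tool_rot"]=np.array([.5405,-.4559,-.5391,-.4576])
for f,ss,yaw in(("w14",s0,.109),("w20",s,-.79)):
    im=cv2.imread(f"pics/{f}_raw.png").astype(np.float32).mean(2)
    for x in(3,7):
      acc=[]
      for dx in(-1,0,1):
        L=np.array([(x/1000+dx/1000,y/1000,.0225) for y in np.arange(-46,40,.5)]); P=px("wrist",frame(.6265,.2292,yaw,L),ss).astype(np.float32)
        acc.append(cv2.remap(im,P[:,:1],P[:,1:],1)[:,0])
      v=np.mean(acc,0); ys=np.arange(-46,40,.5); g=np.gradient(v)
      k=[i for i in range(1,len(g)-1) if abs(g[i])>3 and abs(g[i])>=abs(g[i-1]) and abs(g[i])>abs(g[i+1])]
      print(f,x,[(float(ys[i]),round(float(g[i]),1)) for i in k])
E
```

```text
w14 3 [(-36.0, 37.5), (-31.5, -24.7), (-16.0, 18.0), (-6.5, -11.1), (2.5, 10.4), (11.5, -16.1), (29.0, 23.5), (36.0, -36.0)]
w14 7 [(-35.5, 32.9), (-31.5, -27.3), (-17.0, -3.1), (-15.5, 17.4), (11.5, -10.2), (29.0, 25.9), (36.5, -30.6)]
w20 3 [(-30.0, -24.1), (-14.5, 18.0), (-6.0, -12.3), (4.0, 12.6), (6.0, -4.1), (12.5, -9.8), (30.5, 26.4)]
w20 7 [(-30.5, -22.9), (-16.0, -3.6), (-14.0, 16.7), (-4.5, -4.9), (2.0, 6.3), (13.0, -13.5), (30.5, 25.5)]
```

```bash
python3 -c "
from station import ticket,status
print(status.sense()['force']);print(ticket.sign_off())"
```

```text
[ 0.53217661  0.13449251 -0.2522769 ]
the job is handed in; nothing more can be done
None
```

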